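# Put four small tools back in the trays of their own colour

## Task

The four small things on the bench got mixed up: each is in a tray of the wrong colour. Move them so that each ends up in the tray of its own colour (red hex key set in red, blue tape in blue, yellow tape measure in yellow, green stubby screwdriver in green), lying flat on the tray floor (the tape measure standing upright as it does now), in the middle of the tray and lengthwise along it. Only one thing fits a tray at a time, so use the empty black rubber mat to put things down on the way.

Things in the scene. Friction and masses are not known exactly. Their poses are not given: they have to be found in the camera images.
- hex_keys: set of hex keys in a bright red holder, a flat bar 28 mm (x) by 100 mm (y) by 25 mm high (solid up to 22 mm), 0.16 kg; origin at the centre of its underside, y along its length, z up; grasp across the 28 mm
- tape: roll of blue insulating tape lying flat, 65 mm diameter, 19 mm high, 0.05 kg; origin at the centre of its underside, z up along its axis; can be grasped across the 65 mm diameter, in any direction
- measure: yellow and black tape measure standing upright, 36 mm (x) by 90 mm (y, with its end hook) by 64 mm high, 0.31 kg; origin at the centre of its underside, y along its length, z up; the body that can be grasped is 34 mm across x, reaches from y = -25 to +45 mm, its middle at y = +10 mm; stands upright by itself
- driver: stubby screwdriver with a green handle and black end, lying flat, 100 mm long (y), 0.06 kg; origin at the centre of its underside, z up; handle from y = +4 to +50 mm, 30 mm across x and 32 mm high; shaft side towards -y, 21 mm high; grasp across the handle at y = +25 mm; it does not roll
- tray_red: fixed red plastic tray, 90 mm (its x) by 132 mm (its y) by 8 mm high: floor 4 mm thick (top 4 mm above the bench), rim walls 3 mm thick standing 4 mm above the floor, inside 84 x 126 mm; origin at the centre of its underside, on the bench; its y axis is its long axis; z up
- tray_blue: fixed blue plastic tray, 90 mm (its x) by 132 mm (its y) by 8 mm high: floor 4 mm thick (top 4 mm above the bench), rim walls 3 mm thick standing 4 mm above the floor, inside 84 x 126 mm; origin at the centre of its underside, on the bench; its y axis is its long axis; z up
- tray_yellow: fixed yellow plastic tray, 90 mm (its x) by 132 mm (its y) by 8 mm high: floor 4 mm thick (top 4 mm above the bench), rim walls 3 mm thick standing 4 mm above the floor, inside 84 x 126 mm; origin at the centre of its underside, on the bench; its y axis is its long axis; z up
- tray_green: fixed green plastic tray, 90 mm (its x) by 132 mm (its y) by 8 mm high: floor 4 mm thick (top 4 mm above the bench), rim walls 3 mm thick standing 4 mm above the floor, inside 84 x 126 mm; origin at the centre of its underside, on the bench; its y axis is its long axis; z up
- mat: fixed black rubber mat without a rim, 90 mm (x) by 132 mm (y) by 4 mm thick, empty at the start; origin at the centre of its underside, on the bench; free for putting a thing down. At the start each tray holds one thing, on its floor; a tray has no room for two. Flat spanners (up to 7 mm high) fixed to the bench lie between and beside the trays; taller things stand at the back and sides
Mind the look-alikes: they are no part of the job. Of the things that look like the measure, the middle-sized one is meant.

How it is judged:
By the outcome, as a careful person would: the job done as asked, in the order asked, and still so for the second after the job is handed in, with the robot touching nothing.
It also fails if it takes over 120 s, if anything falls off the work surface, if the arm or the gripper's body presses on something with over 40 N, if the wrist force passes 120 N, or if a joint passes its speed limit or range.

## Robot

A 6-joint arm with a two-finger parallel gripper is mounted at the origin on a cart in front of the work surface, level with it; the furniture and walls round the work are solid. World frame = base frame: x ahead of the robot, y to its left, z up, the work surface at z = 0. Lengths are in mm, angles in rad, forces in N, time in s.
With the tool pointing down it reaches from about 325 to 900 mm from the base axis. Payload 6.1 kg.
Tool frame: the origin (TCP) lies at the centre of the arm's flange, where the gripper is bolted on; the fingertips stand 173 mm ahead of it and the grasp point (between the pads) lies 155 mm ahead of it (r.tcp_to_grasp is the distance from the TCP to the grasp point, in mm); z points along the fingers, y is the line along which they close (so a half turn about z gives the same grasp; the last joint's range is limited). The gripper opens to 85 mm and grips with 20 to 120 N. Pads are 22 mm wide; open, the fingers measure 114 mm over their backs; the gripper's body (76 mm by 85 mm) begins 54 mm behind the grasp point. The pads swing forward as they close: fully open they stand 13 mm farther back than shut.
Start: joints at [-0.126, 0.22, 1.526, -0, 1.395, -0.126], TCP at [624.994, -0.003, 404.7] pointing down, gripper open.
Joint ranges: [-2.98, 2.98], [-0.91, 2.08], [0.09, 2.57], [-1.24, 4.39], [0.2, 2.65], [-2.68, 2.68]. Speed limits (rad/s): [2.57, 2.57, 3.01, 3.14, 3.14, 3.14].

## Interface

Orientations are given as a unit quaternion [x, y, z, w].
In Python, from cell import r, eoat, kinematics, get_image, camera_params, ticket gives the robot as it stands. Calls block until the motion is done:
- r.reach(position, orientation): joint-space move of the TCP to a pose.
- r.line_to(position, vel=150, attitude=None, until_force=None): straight line of the TCP; attitude=None keeps the orientation; vel is the mean speed in mm/s. With until_force (N) it stops when the force on the tool has changed by that much, and returns True; else False.
- r.set_joints(angles): joint-space move.
- eoat.command_gripper(opening): finger opening in mm; the grip force is fixed at half the most; returns when the fingers have stopped.
- r.sleep(seconds).
- kinematics.inverse_kinematics(position, orientation): joint angles nearest the present ones, or None.
- r.get_obs(): the state.
- get_image(name): name is "scene" or "side" or "wrist"; returns the picture (420x560x3 uint8, red, green, blue); there is no depth.
- camera_params(name): a dict with "intrinsics" (3x3 intrinsics, pixels), "dist" ([k1, k2, p1, p2, k3] as OpenCV has them; the pictures are not rectified), "camera_from_world" (4x4, takes a point from world to camera coordinates); the wrist camera has in their place "tool_from_camera" (4x4, takes a point from camera to tool coordinates, whose origin is the TCP and whose axes are the flange's). Camera axes: x right, y up, looking along -z (the intrinsics and any distortion apply to the point x, -y, -z); pixel columns grow to the right and rows downward; lengths in mm; the calibration is good to about 2 mm. A picture is of the moment at which its call begins: read the wrist's pose just before it. camera_params takes no time and is no camera call.
A pose or a line that the arm cannot do raises r.IKError and nothing moves.
- ticket.job_done(): hands the job in; it is judged then, once.
The state is a dict: "clock": time; "qpos": joint angles; "qvel": joint speeds; "effort": joint torques, N m; "tool_pos": TCP position; "tool_rot": TCP orientation; "ft_force": force on the tool from outside, world axes, zero at the start; "torque": the same for the moment, N m; "finger_gap": finger opening in mm; "grasp_force": force on a finger pad.
Only numpy, scipy, OpenCV 4.12 (cv2) and the standard library are available. Lean on these libraries where they do the work, as an engineer would, in place of code of your own. Each camera call takes 0.05 s, during which the arm holds its last target. There are 200 camera calls.

## Working session

There is one attempt and no reset: what is moved stays moved. The work goes in short steps, each a Python script; the robot and the scene stay as the last script left them, time stands still between calls to the robot, and variables do not carry over. Pictures are saved under pics/ and viewed, at most 14 in all, crops included, and the job is handed in when it is done.

```bash
ls; mkdir -p pics; python3 - <<'E'
from cell import r,get_image,camera_params
import cv2
for n in ("scene","side","wrist"):
    cv2.imwrite(f"pics/{n}0.png",get_image(n)[:,:,::-1]); print(n,camera_params(n))
print(r.get_obs())
E
```

```text
pics
scene {'intrinsics': array([[516.39387408,   0.        , 281.58978392],
       [  0.        , 516.39387408, 211.19047948],
       [  0.        ,   0.        ,   1.        ]]), 'dist': array([-0.1637179,  0.       ,  0.       ,  0.       ,  0.       ]), 'camera_from_world': array([[-4.93182318e-01, -8.69664469e-01,  2.13286971e-02,
         3.84564382e+02],
       [ 4.59275399e-01, -2.39473763e-01,  8.55405415e-01,
        -2.09096671e+02],
       [-7.38808032e-01,  4.31666571e-01,  5.17519722e-01,
        -1.02451194e+03],
       [ 0.00000000e+00,  0.00000000e+00,  0.00000000e+00,
         1.00000000e+00]])}
side {'intrinsics': array([[496.72235179,   0.        , 278.3981457 ],
       [  0.        , 496.72235179, 218.82093542],
       [  0.        ,   0.        ,   1.        ]]), 'dist': array([-0.02841345,  0.        ,  0.        ,  0.        ,  0.        ]), 'camera_from_world': array([[-9.99871844e-01,  1.37990833e-02, -8.11669535e-03,
         4.96448313e+02],
       [-1.51890536e-02, -6.57483848e-01,  7.53315526e-01,
         8.13857820e+01],
       [ 5.05846759e-03,  7.533
[... 763 characters left out ...]
clock': 0.15, 'qpos': array([-1.26145471e-01,  2.21036660e-01,  1.52736609e+00, -8.07598292e-06,
        1.39471667e+00, -1.26086866e-01]), 'qvel': array([-0.00027304, -0.00287233, -0.00392024, -0.00118644, -0.00025523,
        0.00072302]), 'effort': array([ 5.24838761e-04, -4.97483325e+01, -3.89904678e+01, -1.73041117e-04,
        7.14129725e-03, -8.50862284e-05]), 'tool_pos': array([ 6.24784871e+02, -6.25071024e-03,  4.03846092e+02]), 'tool_rot': array([ 7.07126792e-01,  7.07086357e-01, -4.70752857e-04, -6.00968965e-04]), 'ft_force': array([-0.05760756,  1.07119375, -0.01198019]), 'torque': array([-0.02273251, -0.02228019, -0.03725674]), 'grasp_force': 0.0, 'finger_gap': 85.2844949172147}
```

View pics/scene0.png

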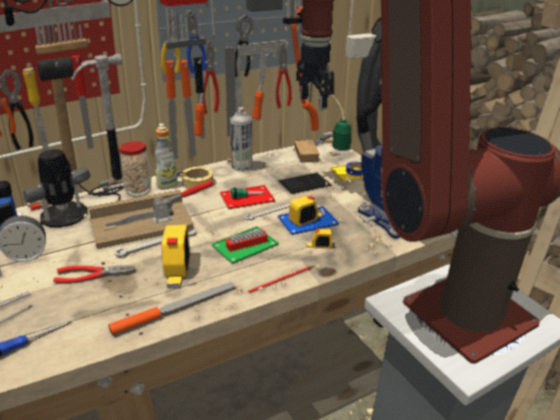

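View pics/wrist0.png

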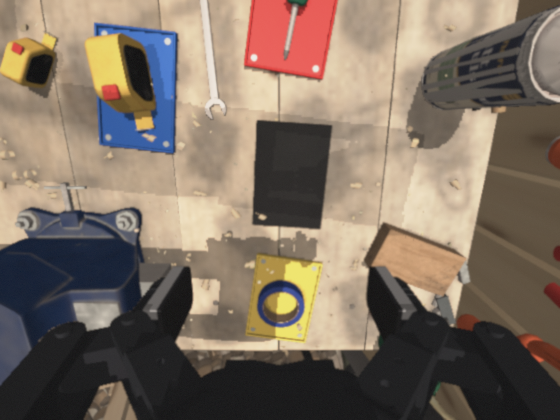

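View pics/side0.png

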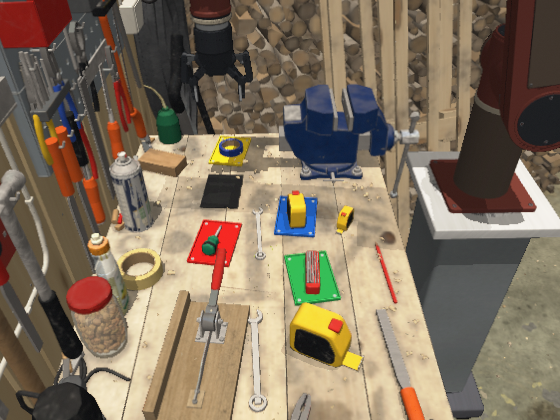

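The scene and side views show the driver in red (scene 243,194), hex keys in green (245,243), the middle measure in blue (303,210) and the tape in yellow (350,172). The small and large measures are look-alikes. The wrist view shows the blue tray (137,88), mat (292,174) and yellow tray (284,298), with the vise on the left. Next I take wrist views over the green and red trays.

```bash
cat > h.py <<'E'
import numpy as np, cv2
from scipy.spatial.transform import Rotation as R
from cell import r,eoat,kinematics,get_image,camera_params,ticket
F=np.diag([1,-1,-1])
def pose(name):
    """K,dist,R (camera->world),camera centre"""
    p=camera_params(name)
    if name=="wrist":
        o=r.get_obs(); T=np.eye(4); T[:3,:3]=R.from_quat(o["tool_rot"]).as_matrix(); T[:3,3]=o["tool_pos"]
        W=T@p["tool_from_camera"]
    else: W=np.linalg.inv(p["camera_from_world"])
    return p["intrinsics"],p["dist"],W[:3,:3],W[:3,3]
def shot(name,tag):
    P=pose(name); im=get_image(name)[:,:,::-1].copy(); cv2.imwrite(f"pics/{tag}.png",im)
    np.save(f"pics/{tag}.npy",np.array(P,dtype=object),allow_pickle=True); return im,P
def load(tag): return cv2.imread(f"pics/{tag}.png"),np.load(f"pics/{tag}.npy",allow_pickle=True)
def dirs(px,P):
    K,d,Rm,c=P
    u=cv2.undistortPoints(np.array(px,float).reshape(-1,1,2),np.array(K,float),np.array(d,float)).reshape(-1,2)
    return np.c_[u[:,0],-u[:,1],-np.ones(len(u))]@np.array(Rm,float).T
def plane(px,P,z):
    v=dirs(px,P); c=np.array(P[3],float); return (c+v*((z-c[2])/v[:,2])[:,None])
def quat(yaw):
    """tool down; closing line (tool y) at world angle yaw+pi/2... tool x at angle yaw"""
    c,s=np.cos(yaw),np.sin(yaw)
    return R.from_matrix(np.array([[c,s,0],[s,-c,0],[0,0,-1]])).as_quat()
HSV={"red":[((0,150,70),(8,255,255)),((172,150,70),(180,255,255))],"blue":[((102,140,50),(125,255,255))],
 "yellow":[((22,140,80),(33,255,255))],"green":[((45,110,50),(85,255,255))],"black":[((0,0,0),(180,255,50))]}
def mask(im,c):
    h=cv2.cvtColor(im,cv2.COLOR_BGR2HSV); return sum(cv2.inRange(h,a,b) for a,b in HSV[c])
def rect(pts):
    """centre, (short,long), yaw of the long axis in (0..pi)"""
    (cx,cy),(w,h),a=cv2.minAreaRect(np.array(pts,np.float32)[:,:2])
    if w>h: w,h,a=h,w,a+90
    return np.round([cx,cy],1),np.round([w,h],1),round((np.radians(a)+np.pi/2)%np.pi,3)
def blobs(im,P,c,z,amin=300):
    for k in cv2.findContours(mask(im,c),cv2.RETR_EXTERNAL,cv2.CHAIN_APPROX_NONE)[0]:
        if cv2.contourArea(k)>amin:
            p=k.reshape(-1,2); yield (p.mean(0).astype(int).tolist(),)+rect(plane(p,P,z))
E
python3 - <<'E'
from h import *
im,P=shot("wrist","w1")
for c in HSV:
    for b in blobs(im,P,c,8): print(c,b)
r.reach([560,230,400],quat(np.pi/2)); print(r.get_obs()["clock"])
im,P=shot("wrist","w2")
for c in HSV:
    for b in blobs(im,P,c,8): print(c,b)
print(r.get_obs()["clock"])
E
```

```text
Traceback (most recent call last):
  File "h.py", line 39, in blobs
    p=k.reshape(-1,2); yield (p.mean(0).astype(int).tolist(),)+rect(plane(p,P,z))
                                                               ~~~~^^^^^^^^^^^^^^
  File "h.py", line 33, in rect
    (cx,cy),(w,h),a=cv2.minAreaRect(np.array(pts,np.float32)[:,:2])
                    ~~~~~~~~~~~~~~~^^^^^^^^^^^^^^^^^^^^^^^^^^^^^^^^
cv2.error: OpenCV(4.12.0) /io/opencv/modules/imgproc/src/convhull.cpp:143: error: (-215:Assertion failed) total >= 0 && (depth == CV_32F || depth == CV_32S) in function 'convexHull'
```

```bash
sed -i 's/np.array(pts,np.float32)\[:,:2\]/np.ascontiguousarray(np.array(pts)[:,:2],np.float32)/' h.py
python3 - <<'E'
from h import *
im,P=load("w1")
for c in HSV:
    for b in blobs(im,P,c,8): print(c,b)
r.reach([560,230,400],quat(np.pi/2)); print(r.get_obs()["clock"])
im,P=shot("wrist","w2")
for c in HSV:
    for b in blobs(im,P,c,8): print(c,b)
print(r.get_obs()["clock"])
E
```

```text
red ([541, 349], array([1025. , -259.7]), array([ 32.4, 106. ]), np.float64(2.599))
red ([289, 35], array([634.1, 165.4]), array([78.6, 89.1]), np.float64(2.989))
blue ([140, 88], array([459.7, 108. ]), array([ 88.9, 129.8]), np.float64(1.446))
yellow ([298, 297], array([ 638.4, -167.4]), array([ 63.6, 130.3]), np.float64(1.415))
yellow ([12, 60], array([322.3, 141.6]), array([21.6, 33. ]), np.float64(1.033))
yellow ([108, 60], array([430.1, 137.5]), array([37.5, 53. ]), np.float64(1.655))
black ([263, 360], array([ 622.3, -260.5]), array([292.2, 953.7]), np.float64(0.003))
black ([290, 163], array([636.8,  14.5]), array([ 84.3, 114.5]), np.float64(1.502))
black ([39, 68], array([351.3, 133.9]), array([22.2, 38.1]), np.float64(1.04))
black ([138, 71], array([465. , 126.9]), array([22.2, 59.1]), np.float64(1.669))
1.15
red ([341, 209], array([637.9, 192.9]), array([ 89. , 130.2]), np.float64(1.41))
red ([174, 127], array([432.5, 293.2]), array([ 32.8, 102.9]), np.float64(1.555))
red ([44, 115], array([286.3, 309.3]), array([  7.1, 111.4]), np.float64(1.641))
red ([338, 73], array([626.3, 352.3]), array([ 23.2, 104.9]), np.float64(1.541))
blue ([210, 265], array([459.3, 109.8]), array([ 87.3, 129.9]), np.float64(1.453))
green ([173, 122], array([437.3, 297.8]), array([ 88. , 129.3]), np.float64(1.711))
black ([213, 342], array([560.4, -20.2]), array([305.9, 944.8]), np.float64(3.141))
black ([212, 270], array([470.6, 110.3]), array([16.8, 64. ]), np.float64(1.658))
1.2
```

View pics/w2.png

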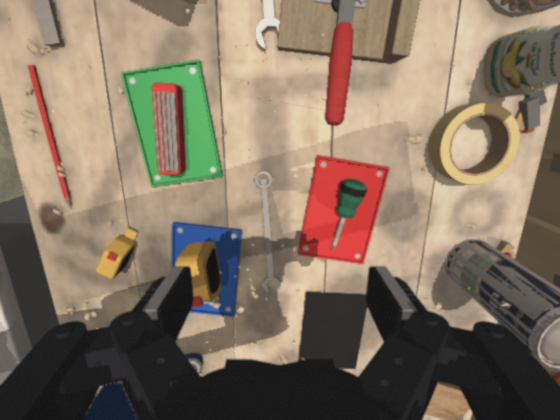

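The wrist view shows the green tray (173,122) with the hex keys, red (343,209) with the driver, and blue (205,265) with the measure. The clamp handle tip at (336,120) is near red. Next I get the item poses and the heights of the vise and the handle.

```bash
python3 - <<'E'
from h import *
ims,S=shot("side","s1")
im1,A=load("w1"); im2,B=load("w2")
def tri(p,P,q,Q):
    d1=dirs([p],P)[0];d2=dirs([q],Q)[0];c1=np.array(P[3],float);c2=np.array(Q[3],float)
    t=np.linalg.lstsq(np.c_[d1,-d2],c2-c1,rcond=None)[0]; a=c1+t[0]*d1;b=c2+t[1]*d2
    return (a+b)/2,np.linalg.norm(a-b)
print("handle tip",tri((336,121),B,(220,250),S))
# vise: ray of side px (345,88) at several y
for px in [(322,88),(350,88),(375,95),(285,115)]:
    v=dirs([px],S)[0];c=np.array(S[3],float)
    print(px,[np.round(c+v*(y-c[1])/v[1]) .tolist() for y in (-100,-170,-240)])
print("vise edge w1",plane([(140,220),(140,300),(75,290)],A,100).round())
# items
def inner(im,P,c,z,box):
    m=mask(im,c) if isinstance(c,str) else c
    n=np.zeros_like(m); x0,y0,x1,y1=box; n[y0:y1,x0:x1]=m[y0:y1,x0:x1]
    k=max(cv2.findContours(n,cv2.RETR_EXTERNAL,cv2.CHAIN_APPROX_NONE)[0],key=cv2.contourArea).reshape(-1,2)
    return rect(plane(k,P,z))
ng=255-mask(im2,"green")
print("hex",inner(im2,B,cv2.erode(255-mask(im2,"green"),None),20,(140,75,195,180)), inner(im2,B,"red",22,(140,75,195,180)))
print("driver handle",inner(im2,B,"green",28,(320,165,380,225)))
print("driver all",inner(im2,B,255-mask(im2,"red"),14,(318,168,378,250)))
ringm=mask(im1,"blue"); print("tape",inner(im1,A,"blue",23,(240,265,320,340)))
yb=mask(im1,"yellow")|cv2.inRange(cv2.cvtColor(im1,cv2.COLOR_BGR2HSV),(18,90,50),(35,255,255))
ym=yb.copy(); print("yellow all",inner(im1,A,ym,8,(225,240,345,350)))
g=cv2.cvtColor(im1,cv2.COLOR_BGR2GRAY); print("mat",inner(im1,A,cv2.inRange(g,0,60),4,(240,110,345,238)))
crop=np.hstack([cv2.resize(im1[20:170,80:230],(400,400)),cv2.resize(im1[240:350,230:340],(400,400))]); cv2.imwrite("pics/c1.png",crop)
E
```

```text
handle tip (array([610.25613073, 304.09751645,  91.62292798]), np.float64(0.23027160291667687))
(322, 88) [[391.0, -100.0, 219.0], [384.0, -170.0, 184.0], [377.0, -240.0, 149.0]]
(350, 88) [[326.0, -100.0, 218.0], [314.0, -170.0, 183.0], [303.0, -240.0, 148.0]]
(375, 95) [[265.0, -100.0, 199.0], [249.0, -170.0, 163.0], [234.0, -240.0, 127.0]]
(285, 115) [[478.0, -100.0, 149.0], [476.0, -170.0, 110.0], [475.0, -240.0, 70.0]]
vise edge w1 [[ 489.  -16.  100.]
 [ 477. -105.  100.]
 [ 409.  -94.  100.]]
hex (array([435.3, 290.3]), array([ 35.7, 107.4]), np.float64(1.493)) (array([437.5, 293.7]), array([31.5, 98.9]), np.float64(1.555))
driver handle (array([639.1, 208.2]), array([23.2, 25.9]), np.float64(1.223))
driver all (array([642.8, 190.2]), array([32., 94.]), np.float64(1.387))
tape (array([ 621.6, -143.2]), array([28.8, 56.8]), np.float64(0.182))
yellow all (array([ 627.2, -166.3]), array([ 91. , 136.1]), np.float64(1.415))
mat (array([636.4,   8. ]), array([ 87.2, 128.5]), np.float64(1.505))
```

View pics/c1.png

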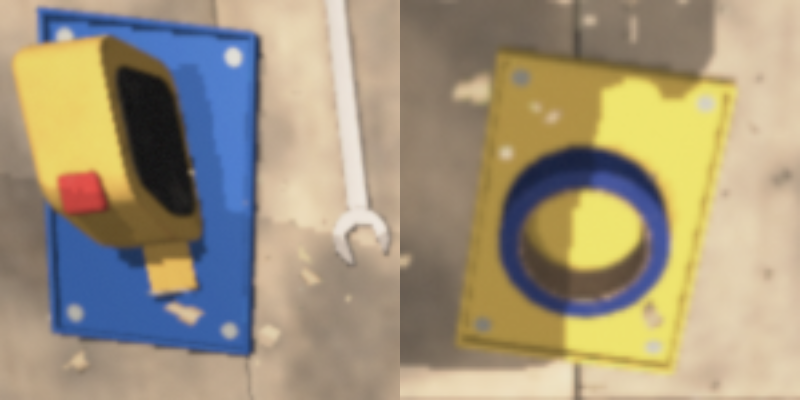

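The crops show the measure standing in blue with its hook end towards -y (crop 172,270), and the tape lying in yellow (crop 583,232). I start moving: hex keys to the mat, then a look at the driver from close by.

```bash
cat >> h.py <<'E'
def st(t=""):
    o=r.get_obs(); print(t,"t%.1f"%o["clock"],o["tool_pos"].round(1),"gap%.1f F%.1f"%(o["finger_gap"],o["grasp_force"]),o["ft_force"].round(1))
def pick(x,y,yaw,z,opening=85,hi=330):
    eoat.command_gripper(opening)
    r.reach([x,y,hi],quat(yaw)); r.line_to([x,y,z+40],vel=250)
    if r.line_to([x,y,z],vel=80,until_force=10): st("CONTACT")
    eoat.command_gripper(0); r.sleep(.2); st("gripped")
    r.line_to([x,y,hi],vel=200); st("lifted")
def place(x,y,yaw,z,opening=85,hi=330):
    r.reach([x,y,hi],quat(yaw)); r.line_to([x,y,z+30],vel=250)
    if r.line_to([x,y,z],vel=50,until_force=8): st("touch")
    r.sleep(.2); eoat.command_gripper(opening); r.sleep(.1); r.line_to([x,y,hi],vel=250); st("placed")
E
python3 - <<'E'
from h import *
print(r.tcp_to_grasp)
pick(436.5,293.7,1.555,182)
place(636.4,8,1.505,182.5)
r.reach([640,190,310],quat(1.41)); shot("wrist","w3"); st()
E
```

```text
154.70000000000002
gripped t4.1 [436.9 293.9 182.6] gap26.6 F61.1 [0.7 0.2 5.1]
lifted t5.0 [435.8 293.4 328.2] gap26.5 F60.3 [-0.4 -0.7 -2.5]
touch t7.5 [636.1   8.  182.6] gap26.6 F61.1 [-0.8  0.1  4.1]
placed t9.2 [635.8   8.1 328.6] gap85.0 F0.0 [ 0.2 -0.9 -0.9]
 t10.0 [640.1 188.5 309.1] gap85.4 F0.0 [ 1.4 -0.1 -0. ]
```

View pics/w3.png

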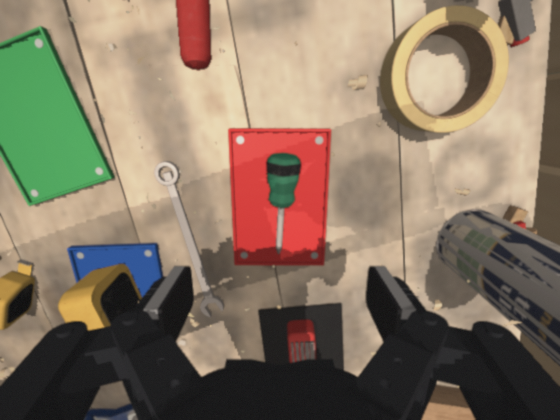

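The hex keys lie on the mat (300,340). The driver lies in red with its handle top at (284,155) and its tip at (279,250).

```bash
python3 - <<'E'
from h import *
im,P=load("w3")
m=255-mask(im,"red"); n=np.zeros_like(m); n[145:257,258:308]=m[145:257,258:308]
k=max(cv2.findContours(n,cv2.RETR_EXTERNAL,cv2.CHAIN_APPROX_NONE)[0],key=cv2.contourArea).reshape(-1,2)
p=plane(k,P,20)[:,:2]; print(k.min(0),k.max(0),rect(p))
e=p[np.argmax(p[:,1])]; 
# axis: midpoints of rows across the handle and the shaft
mid=[]
for row in range(k[:,1].min()+3,k[:,1].max()-2):
    c=k[k[:,1]==row,0]; mid.append(((c.min()+c.max())/2,row,c.max()-c.min()))
mid=np.array(mid); q=plane(mid[:,:2],P,20)[:,:2]
print(mid[::12].round().tolist())
w=plane(np.array([[k[k[:,1]==k[:,1].min(),0].mean(),k[:,1].min()],[k[k[:,1]==k[:,1].max(),0].mean(),k[:,1].max()]]),P,20); print("ends",w, np.arctan2(*(w[0]-w[1])[[1,0]]))
f=cv2.fitLine(q.astype(np.float32),cv2.DIST_HUBER,0,.01,.01).ravel(); print("fit",f,np.arctan2(f[1],f[0])%np.pi)
for c in("red","green","blue"):
    for b in blobs(im,P,c,8,1500): print(c,b)
E
```

```text
[267 153] [300 253] (array([641.9, 191.2]), array([28.2, 92.7]), np.float64(1.399))
[[283.0, 156.0, 26.0], [283.0, 168.0, 32.0], [282.0, 180.0, 31.0], [282.0, 192.0, 23.0], [282.0, 204.0, 19.0], [280.0, 216.0, 6.0], [280.0, 228.0, 7.0], [279.0, 240.0, 6.0]]
ends [[647.63081773 237.25217937  20.        ]
 [630.24486158 146.22665757  20.        ]] 1.3820685359794573
fit [2.1094738e-01 9.7749740e-01 6.4057355e+02 1.9316409e+02] 1.3582523
red ([279, 194], array([638.7, 192.6]), array([ 88.5, 129.9]), np.float64(1.408))
red ([194, 30], array([593.4, 339.9]), array([24.6, 49.2]), np.float64(1.393))
green ([43, 120], array([438.3, 297.5]), array([ 91.3, 130.4]), np.float64(1.706))
blue ([116, 261], array([464.8, 146.3]), array([57. , 89.7]), np.float64(3.017))
```

```bash
python3 - <<'E'
from h import *
pick(643.5,214.7,1.375,182)
place(434.4,322.4,1.708,182.5)
r.reach([438,290,310],quat(1.708)); shot("wrist","w4")
r.reach([636.4,8,310],quat(1.505)); shot("wrist","w5"); st()
im,P=load("w5")
for z in (8,24,29):
    for b in blobs(im,P,"red",z,200): print(z,b)
for b in blobs(*load("w4"),"green",8): print(b)
a,b=load("w4")[0],im; cv2.imwrite("pics/c2.png",np.hstack([a[100:300,180:380],b[60:350,150:440][:200]  if 0 else cv2.resize(b[60:350,150:440],(200,200))]).repeat(2,0).repeat(2,1))
E
```

```text
gripped t12.4 [643.9 214.8 182.7] gap28.3 F60.3 [1.  0.3 4.2]
lifted t13.3 [642.8 214.5 328. ] gap28.7 F59.8 [-0.4 -0.2 -1.8]
touch t15.5 [434.  322.2 182.6] gap28.8 F60.4 [-1.1 -0.4  4. ]
placed t17.1 [433.9 322.1 328.7] gap84.6 F0.0 [-0.6  0.3 -0.1]
 t18.8 [636.1   9.6 310. ] gap85.1 F0.0 [-0.6  0.1 -1.3]
8 ([271, 206], array([634.6,   4.1]), array([ 29.8, 108.2]), np.float64(1.49))
8 ([18, 114], array([412.4, 106.5]), array([17.4, 22. ]), np.float64(0.112))
8 ([265, 33], array([632.2, 153.5]), array([54.6, 88.9]), np.float64(2.985))
24 ([271, 206], array([634.9,   9. ]), array([ 28. , 101.8]), np.float64(1.49))
24 ([18, 114], array([425.8, 105.3]), array([16.3, 20.7]), np.float64(0.112))
24 ([265, 33], array([632.7, 149.6]), array([51.4, 83.6]), np.float64(2.985))
29 ([271, 206], array([635. ,  10.5]), array([27.5, 99.8]), np.float64(1.49))
29 ([18, 114], array([430., 105.]), array([16. , 20.3]), np.float64(0.112))
29 ([265, 33], array([632.9, 148.4]), array([50.4, 82. ]), np.float64(2.985))
([283, 187], array([436.4, 298.2]), array([ 87.5, 129.6]), np.float64(1.711))
```

View pics/c2.png

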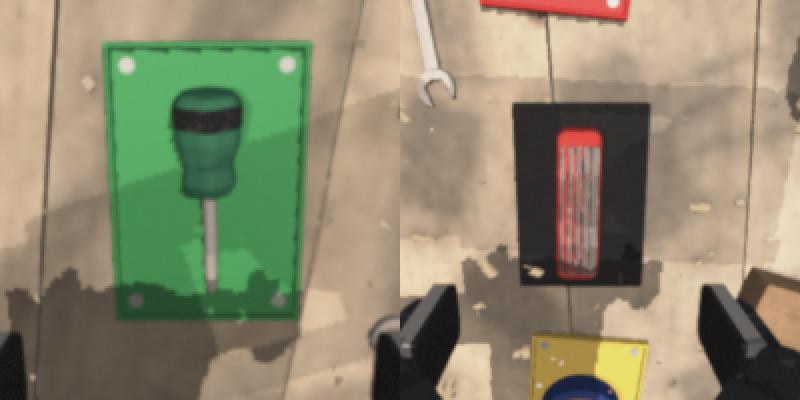

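The driver lies flat in green (crop 207,190) and the hex keys lie on the mat (crop 580,205). Next: hex keys to red, and check the driver's centring by numbers.

```bash
python3 - <<'E'
from h import *
im,P=load("w4"); e=plane([(283.5,144),(285.3,246.5)],P,20); print("driver ends",e.round(1),"mid",e.mean(0).round(1),np.arctan2(*(e[0]-e[1])[[1,0]]))
pick(635.8,9.3,1.498,182)
place(638.4,192.7,1.409,182.5)
r.reach([638.5,190,310],quat(1.409)); shot("wrist","w6")
r.reach([632,-165,310],quat(1.415)); shot("wrist","w7"); st()
im,P=load("w7")
yb=cv2.inRange(cv2.cvtColor(im,cv2.COLOR_BGR2HSV),(18,90,50),(35,255,255))
for k in cv2.findContours(yb,cv2.RETR_EXTERNAL,cv2.CHAIN_APPROX_NONE)[0]:
    if cv2.contourArea(k)>2000: print("yel",k.reshape(-1,2).mean(0),rect(plane(k.reshape(-1,2),P,8)))
for z in(4,23):
    for b in blobs(im,P,"blue",z,500): print("tape",z,b)
cv2.imwrite("pics/c3.png",np.hstack([load("w6")[0][80:350,130:430],im[80:350,130:430]]))
E
```

```text
driver ends [[430.3 344.4  20. ]
 [444.8 252.9  20. ]] mid [437.6 298.6  20. ] 1.7282788148927457
gripped t21.3 [636.1   9.3 182.6] gap26.2 F60.6 [-0.1  0.5  4.8]
lifted t22.1 [635.1   9.4 328. ] gap26.6 F59.9 [-0.3 -0.2 -1.9]
touch t24.1 [638.  192.7 182.6] gap26.8 F60.7 [-0.7 -0.1  4.2]
placed t25.8 [637.8 192.6 328.5] gap84.5 F0.0 [-0.9  0.  -1. ]
 t27.4 [ 632.4 -163.5  310.1] gap85.0 F0.0 [ 0.7 -0.6 -0.2]
yel [275.18281938 202.67400881] (array([ 627.1, -167.7]), array([ 90.9, 132.5]), np.float64(1.416))
tape 4 ([263, 205], array([ 617.4, -167.7]), array([49.3, 68.1]), np.float64(1.036))
tape 23 ([263, 205], array([ 619.2, -162.1]), array([45.9, 63.4]), np.float64(1.036))
```

View pics/c3.png

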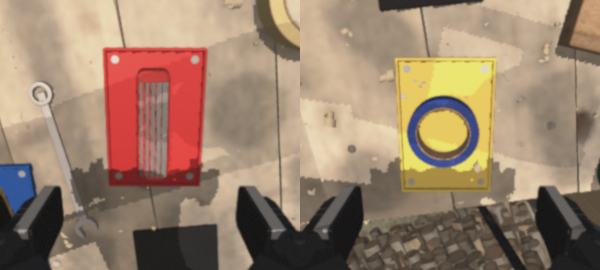

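Hex keys sit in red (crop 153,125) and the tape in yellow (crop 443,132), bench edge beyond. Tape goes to the mat next, gripped along the tray's long axis.

```bash
python3 - <<'E'
from h import *
im,P=load("w7"); h=cv2.cvtColor(im,cv2.COLOR_BGR2HSV)
m=cv2.inRange(h,(95,60,20),(135,255,255)); m[:150]=0;m[270:]=0;m[:,:220]=0;m[:,330:]=0
k=np.vstack([c for c in cv2.findContours(m,cv2.RETR_EXTERNAL,cv2.CHAIN_APPROX_NONE)[0] if cv2.contourArea(c)>30]).reshape(-1,2)
c,rad=cv2.minEnclosingCircle(np.ascontiguousarray(plane(k,P,21)[:,:2],np.float32)); print(k.min(0),k.max(0),c,rad)
x,y=c; assert 30<rad<38
yaw=1.416-np.pi/2
eoat.command_gripper(78)
r.reach([x,y,330],quat(yaw)); r.line_to([x,y,195],vel=250)
t=r.line_to([x,y,166],vel=40,until_force=5); st(("floor",t)); z=r.get_obs()["tool_pos"][2]
r.line_to([x,y,z+4],vel=30); st()
eoat.command_gripper(0); r.sleep(.2); st("grip"); zg=r.get_obs()["tool_pos"][2]
r.line_to([x,y,330],vel=200); st("lift"); print("zg",zg)
E
```

```text
[238 177] [307 246] (625.2738647460938, -166.78900146484375) 33.01573181152344
('floor', True) t30.4 [ 624.9 -166.6  167.1] gap78.0 F2.8 [-1.6  0.   5.8]
 t30.7 [ 625.3 -166.8  171.1] gap78.2 F0.0 [ 0.3  0.1 -0.3]
grip t31.2 [ 625.7 -167.   172. ] gap62.3 F68.5 [-0.9 -0.9  5.5]
lift t32.2 [ 624.6 -166.6  328.1] gap62.4 F65.3 [-0.3  0.8 -1.5]
zg 171.96515831725424
```

```bash
python3 - <<'E'
from h import *
place(636.4,8,-0.155,172,opening=80)
r.reach([450,90,330],quat(1.5)); shot("wrist","w8"); st()
r.reach([450,30,330],quat(1.5)); shot("wrist","w9"); st()
cv2.imwrite("pics/c4.png",np.hstack([load("w8")[0][40:340,130:430],load("w9")[0][0:300,130:430]]))
for t in("w8","w9"):
    for b in blobs(*load(t),"blue",8,1500): print(b)
E
```

```text
touch t34.1 [635.9   8.1 172. ] gap62.3 F68.7 [-1.2 -0.   4.7]
placed t35.5 [635.8   8.  328.5] gap80.3 F0.0 [-0.8  0.7 -1.3]
 t37.0 [450.3  89.8 329.6] gap80.0 F0.0 [-0.4  0.2 -0.3]
 t37.4 [450.3  29.5 330. ] gap80.1 F0.0 [-0.4  0.3 -0.5]
([288, 174], array([458.5, 108.7]), array([ 87.3, 129.5]), np.float64(1.452))
([283, 109], array([458.4, 108.4]), array([ 87.8, 129.8]), np.float64(1.45))
```

View pics/c4.png

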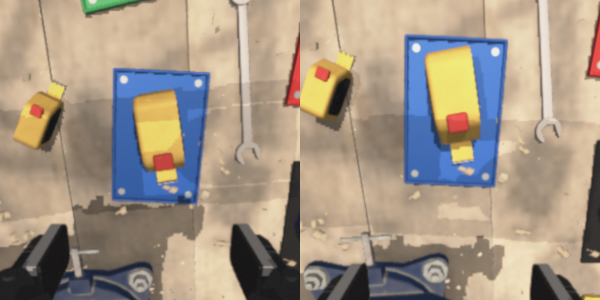

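The measure stands in blue with its back end at crop (157,92), red button at (163,162) and hook tip at (167,181) towards -y.

```bash
python3 - <<'E'
from h import *
for t,box in(("w8",(255,120,325,230)),("w9",(250,36,320,170))):
    im,P=load(t); h=cv2.cvtColor(im,cv2.COLOR_BGR2HSV)
    m=255-cv2.inRange(h,(95,80,30),(130,255,255)); n=np.zeros_like(m); x0,y0,x1,y1=box; n[y0:y1,x0:x1]=m[y0:y1,x0:x1]
    n=cv2.morphologyEx(n,cv2.MORPH_OPEN,np.ones((3,3)))
    k=max(cv2.findContours(n,cv2.RETR_EXTERNAL,cv2.CHAIN_APPROX_NONE)[0],key=cv2.contourArea).reshape(-1,2)
    print(t,k.min(0),k.max(0),"cam",np.round(np.array(P[3],float)))
    mid=[]
    for row in range(k[:,1].min(),k[:,1].max()+1,6):
        c=k[k[:,1]==row,0]; mid.append((c.min(),c.max(),row))
    mid=np.array(mid); L=plane(mid[:,[0,2]],P,60);Rr=plane(mid[:,[1,2]],P,60)
    for a,b,cc in zip(mid,L,Rr): print(a,b[:2].round(1),cc[:2].round(1))
    lo=k[k[:,1]==k[:,1].max()].mean(0); hi=k[k[:,1]==k[:,1].min()].mean(0)
    print("hook",[plane([lo],P,z)[0].round(1).tolist() for z in (4,10,20,30)],"back",[plane([hi],P,z)[0].round(1).tolist() for z in(30,50,68)])
E
```

```text
w8 [263 129] [314 229] cam [455. 167. 299.]
[297 302 129] [467.8 158.2] [471.6 157.9]
[268 305 135] [445.2 155.3] [473.7 153.3]
[263 307 141] [441.  151.1] [475.  148.6]
[263 308 147] [440.6 146.5] [475.6 144. ]
[263 308 153] [440.2 141.9] [475.4 139.4]
[264 309 159] [440.6 137.2] [475.9 134.7]
[265 310 165] [440.9 132.4] [476.5 129.9]
[266 311 171] [441.3 127.6] [477.1 125. ]
[267 312 177] [441.7 122.7] [477.7 120.1]
[268 313 183] [442.1 117.8] [478.3 115.2]
[269 313 189] [442.5 112.8] [478.1 110.2]
[270 314 195] [442.9 107.7] [478.8 105.2]
[272 314 201] [444.1 102.6] [478.6 100.1]
[275 311 207] [446.2  97.3] [475.9  95.1]
[286 306 213] [454.9  91.4] [471.5  90.2]
[287 307 219] [455.4  86.1] [472.1  84.9]
[293 298 225] [460.1  80.4] [464.3  80.1]
hook [[469.4, 55.1, 4.0], [469.1, 57.3, 10.0], [468.6, 61.1, 20.0], [468.1, 64.9, 30.0]] back [[471.5, 156.9, 30.0], [470.3, 157.7, 50.0], [469.2, 158.4, 68.0]]
w9 [254  45] [310 163] cam [456. 106. 299.]
[294 299  45] [469.7 155.5] [473.3 155.3]
[263 301  51] [447.3 153.3] [474.5 151.3]
[255 302  57] [441.1 149.8] [475.  147.3]
[254 303  6
[... 163 characters left out ...]
06  87] [440.7 129.5] [476.9 126.8]
[259 307  93] [441.8 125.2] [477.4 122.5]
[260 308  99] [442.1 120.9] [477.9 118.3]
[261 309 105] [442.5 116.6] [478.5 114. ]
[262 309 111] [442.8 112.3] [478.3 109.7]
[263 310 117] [443.2 107.9] [478.8 105.3]
[264 310 123] [443.6 103.5] [478.6 100.9]
[266 310 129] [444.7  98.9] [478.4  96.4]
[268 309 135] [445.9  94.3] [477.5  92. ]
[270 301 141] [447.   89.7] [471.1  87.9]
[280 302 147] [454.4  84.5] [471.6  83.3]
[281 303 153] [454.9  79.9] [472.1  78.6]
[282 303 159] [455.3  75.1] [471.9  73.9]
hook [[459.4, 63.7, 4.0], [459.3, 64.5, 10.0], [459.2, 66.0, 20.0], [459.1, 67.4, 30.0]] back [[473.5, 161.6, 30.0], [472.2, 157.5, 50.0], [471.0, 153.8, 68.0]]
```

```bash
python3 - <<'E'
from h import *
pick(459.4,120.5,1.657,190,hi=350)
place(628.6,-157.8,1.416,190.5,hi=350)
r.reach([630,-165,340],quat(1.416)); shot("wrist","w10"); st()
r.reach([636.4,8,310],quat(1.505)); shot("wrist","w11"); st()
im,P=load("w11"); h=cv2.cvtColor(im,cv2.COLOR_BGR2HSV)
m=cv2.inRange(h,(100,100,60),(130,255,255)); m[:130]=0;m[290:]=0;m[:,:210]=0;m[:,340:]=0
k=np.vstack([c for c in cv2.findContours(m,cv2.RETR_EXTERNAL,cv2.CHAIN_APPROX_NONE)[0] if cv2.contourArea(c)>30]).reshape(-1,2)
c,rad=cv2.minEnclosingCircle(np.ascontiguousarray(plane(k,P,21)[:,:2],np.float32)); print(k.min(0),k.max(0),c,rad)
cv2.imwrite("pics/c5.png",np.hstack([load("w10")[0][60:360,130:430],im[60:360,130:430]]))
E
```

```text
gripped t40.0 [459.8 120.5 190.5] gap33.3 F59.7 [-0.5 -0.   6. ]
lifted t41.0 [458.6 120.4 348.1] gap33.5 F59.9 [-0.6  0.5 -4.1]
touch t43.5 [ 628.2 -157.8  190.6] gap33.3 F60.8 [ 0.1 -0.5  4. ]
placed t45.1 [ 628.  -157.6  348.4] gap84.8 F0.0 [ 0.5 -0.1 -0.3]
 t45.4 [ 629.3 -164.9  337.4] gap85.0 F0.0 [ 0.4 -0.1 -0.3]
 t46.2 [636.8   6.6 310.7] gap85.1 F0.0 [ 0.2 -0.1 -0.2]
[243 168] [315 240] (636.0771484375, 9.577006340026855) 33.95877456665039
```

View pics/c5.png

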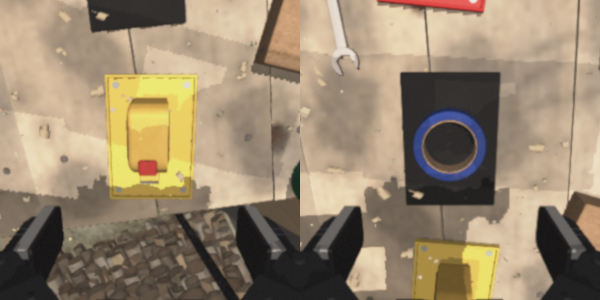

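The measure stands in yellow (crop 148,135) and the tape is on the mat (crop 450,145). Tape goes to blue, then a last look.

```bash
python3 - <<'E'
from h import *
pick(636.1,8.8,-0.155,171.5,opening=80)
place(458.8,108.7,1.451-np.pi/2,172,opening=78)
r.reach([458,105,330],quat(1.451)); shot("wrist","w12"); st()
im,P=load("w12"); h=cv2.cvtColor(im,cv2.COLOR_BGR2HSV)
for b in blobs(im,P,"blue",8,1500): print(b)
# hex in red
im6,P6=load("w6")
m=255-mask(im6,"red"); n=np.zeros_like(m); n[152:275,255:310]=m[152:275,255:310]
for c in cv2.findContours(n,cv2.RETR_EXTERNAL,cv2.CHAIN_APPROX_NONE)[0]:
    if cv2.contourArea(c)>200: print("bars",c.reshape(-1,2).min(0),c.reshape(-1,2).max(0),rect(plane(c.reshape(-1,2),P6,26)))
for b in blobs(im6,P6,"red",8,1500): print(b)
# measure
im,P=load("w10")
print("hook",plane([(279,243)],P,8),"back",plane([(279,157)],P,50),"sides",plane([(258,200),(299,200)],P,60),[t.round(1) for t in plane([(258,170),(299,170)],P,60)])
yb=cv2.inRange(cv2.cvtColor(im,cv2.COLOR_BGR2HSV),(18,90,50),(35,255,255))
for k in cv2.findContours(yb,cv2.RETR_EXTERNAL,cv2.CHAIN_APPROX_NONE)[0]:
    if cv2.contourArea(k)>2000: print("yel",rect(plane(k.reshape(-1,2),P,8)))
r.reach([560,230,400],quat(np.pi/2))
a=cv2.resize(load("w12")[0][60:330,145:415],(400,400)); b=cv2.resize(load("w6")[0][80:350,130:430],(400,400))
cv2.imwrite("pics/c6.png",np.hstack([a,b])); shot("side","s2")
E
```

```text
gripped t49.7 [636.8   8.7 172.8] gap62.4 F65.9 [0.1 0.3 5.6]
lifted t50.6 [635.4   8.9 328.2] gap62.2 F65.3 [ 0.7  0.2 -0.7]
touch t52.7 [458.5 108.7 172.7] gap62.1 F66.1 [-1.3 -0.5  5.9]
placed t54.1 [458.2 108.6 328.7] gap78.1 F0.0 [ 0.3  0.3 -0.8]
 t55.5 [457.8 105.  329.4] gap78.0 F0.0 [-0.1 -0.  -0.5]
([280, 189], array([458.5, 109.1]), array([ 87.4, 128.7]), np.float64(1.45))
bars [255 265] [309 274] (array([627.2, 133.6]), array([ 9.3, 50.1]), np.float64(2.984))
bars [269 162] [298 258] (array([637.2, 188.1]), array([24.9, 87.1]), np.float64(1.398))
([284, 194], array([638.7, 192.7]), array([ 88.7, 130.3]), np.float64(1.409))
([199, 29], array([594.2, 339.4]), array([24.8, 47.1]), np.float64(1.396))
hook [[ 618.35044922 -214.00430577    8.        ]] back [[ 633.599472   -118.82508555   50.        ]] sides [[ 610.72446352 -150.52536636   60.        ]
 [ 644.96725351 -155.83025273   60.        ]] [array([ 615.2, -125.4,   60. ]), array([ 648.4, -130.6,   60. ])]
yel (array([ 627.4, -167.3]), array([ 90.7, 133.2]), np.float64(1.416))
```

View pics/c6.png

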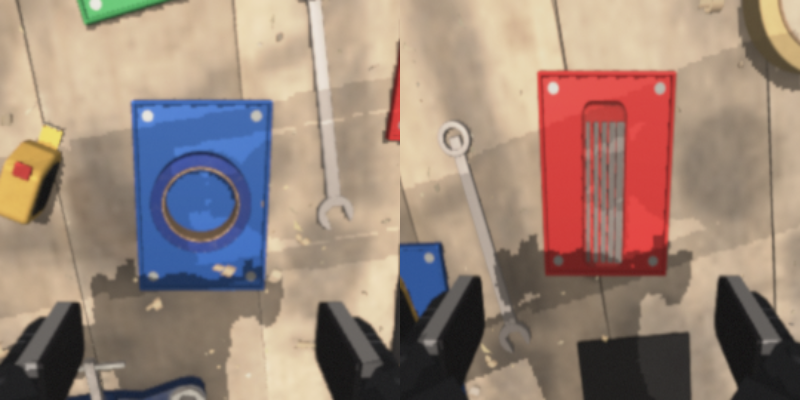

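View pics/s2.png

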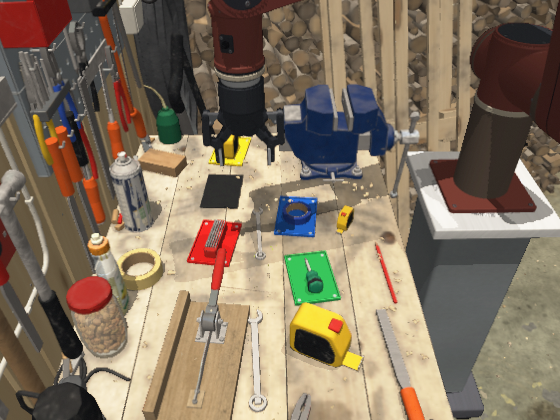

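All four things sit centred in their own trays: tape in blue (side 297,210), hex keys in red (214,240), driver in green (314,280) and the measure in yellow (230,148). The arm is clear, so I hand the job in.

```bash
python3 -c "
from h import *
st(); print(ticket.job_done())"
```

```text
t56.3 [559.2 229.1 398.6] gap78.0 F0.0 [ 0.2 -1.5  1. ]
the job is handed in; nothing more can be done
None
```

I moved all four things into the trays of their own colours and handed the job in at about 56 s; the last pictures show each one centred, lengthwise and resting on its tray floor.

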